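Clamp the pine board down for drilling

TASK

Clamp the pine board down to the bench for drilling, where it lies. Push the hold-down clamp's jaw down its upright bar by the thumb block beside the bar, gently, until the pad bears on the board and the jaw tilts and grips the bar; then turn the wing handle clockwise until the board is held firmly, but not so hard that the pad dents the pine. Let go, and leave the offcut and the drill-bit case beside it where they are.

Things in the scene. Friction and masses are not known exactly. Their poses are not given: they have to be found in the camera images.
- clamp: Steel hold-down F-clamp screwed to the bench: base plate 64 x 64 x 12 mm, upright flat bar 22 mm (x) by 10 mm, top 206 mm above the bench. Origin on the bench under the bar's middle, z up; x points along the jaw arm, from the bar to the screw, 100 mm away. Firmly held means 25 to 70 N left at the pad, best about 45; above 85 N the pine dents.
- jaw (a joint): Height of the jaw on the bar in m, up positive, range -0.020 to 0.056; at 0, untilted and with the handle at 0, the pad's face is 46 mm above the bench. 5 to 10 N on the thumb block slide it; pushed down far out on the arm or on the handle it binds. It stays where left. The arm has 0.012 rad of tilt play either way: it droops at first.
- thumb: Dark steel block on the jaw arm, 34 mm from the bar's middle, to push the jaw down by: 18 (along the arm) x 22 x 46 mm, origin at the middle of its underside, top 46 mm above. 14 mm from the bar, which can stand 52 mm above it. Once the pad bears, the jaw goes about 3 mm on, tilting, then grips and stops. A push of 12 to 20 N grips it (6 N or more at the pad); over 25 N is too rough.
- foot: Round steel pad, 28 mm wide and slightly domed, fixed at the lower end of the screw. The middle of its face (foot_face) is 10 mm below its origin.
- foot_face (a point): Middle of the pad's lower face; the screw's lowest point, which comes to bear on the board's top.
- grip (a point): Centre of the black wing handle on top of the screw, 130 mm above the pad's face. The wing is 60 mm long (point x axis), 12 mm thick (point y axis) and 32 mm high (16 mm above and below this point); below it is only the 22 mm wide hub. Its z axis is the screw axis, upright to within 0.06 rad.
- handle (a joint): Angle of the wing handle in rad, growing clockwise seen from above, range -0.2 to 5.0, at the start 0 to 0.4. Each rad moves screw, handle and pad 2.5 mm down in the arm. Turning takes 0.15 N m and 0.0025 N m more per N at the pad; it stays where left. Once the jaw grips, each rad adds 30 to 40 N: after a push of 15 N about 1 rad does it. A gripper pressing the handle up or down falsifies this.
- board: Loose rough-sawn pine board, 70 x 220 mm and 41 to 49 mm thick (it differs from board to board and is not known), flat on the bench under the clamp's pad. Origin at the middle of its underside, long axis y, z up. Friction about 0.6.
- offcut: Pine offcut 55 x 85 x 30 mm, a loose bystander: leave it alone (it must stay within 30 mm). Origin at its underside or on its axis.
- bitcase: Flat black drill-bit case 100 x 55 x 23 mm, a loose bystander: leave it alone (it must stay within 30 mm). Origin at its underside or on its axis.
There are look-alikes about, which are no part of the job. Leave any white look-alike of the clamp alone. Of the things that look like the board, the larger one is meant.

How it is judged:
By the outcome, as a careful person would: the job done as asked, in the order asked, and still so for the second after the job is handed in, with the robot touching nothing.
It also fails if it takes over 45 s, if anything falls off the work surface, if the arm or the gripper's body presses on something with over 40 N, if the wrist force passes 120 N, or if a joint passes its speed limit or range.

ROBOT

A 6-joint arm with a two-finger parallel gripper is mounted at the origin on the work surface. World frame = base frame: x ahead of the robot, y to its left, z up, the work surface at z = 0. Lengths are in mm, angles in rad, forces in N, time in s.
With the tool pointing down it reaches from about 350 to 975 mm from the base axis. Payload 7.1 kg.
Tool frame: the origin (TCP) lies midway between the tips of the shut fingers; the grasp point (between the pads) lies 19 mm behind it (ctrl.grasp_offset is the distance from the TCP to the grasp point, in mm); z points along the fingers, y is the line along which they close (so a half turn about z gives the same grasp; the last joint's range is limited). The gripper opens to 88 mm and grips with 3 to 60 N. Pads are 20 mm wide; open, the fingers measure 115 mm over their backs; the gripper's body (75 mm by 178 mm) begins 61 mm behind the grasp point.
Start: joints at [1.208, 0.423, 1.63, -0, 1.089, -0.019], TCP at [210.635, 588.42, 198.375] pointing down, gripper open.
Joint ranges: [-3, 3], [-0.9, 2.11], [0.09, 2.58], [-1.31, 4.45], [0.11, 2.69], [-2.54, 2.54]. Speed limits (rad/s): [2.39, 2.39, 3.01, 3.14, 3.14, 3.14].

INTERFACE

Orientations are given as a rotation vector (axis times angle).
In Python, from workcell import ctrl gives the robot as it stands. The module is installed in compiled form; this text tells all that it offers.
- The arm moves only by the tool servo_tool, never from a script. Its argument "rows" is a list of rows, each a list of 7 numbers: the turn, a rotation vector about the tool's x, y, z as a fraction of full scale, then the shift along the tool's x, y, z as a fraction of full scale, then the finger opening in mm, from 0 to 87.8. A call has 1 to 10 rows; each row is the pose to reach, as a shift and turn from the pose commanded when the call began, along the tool's axes at that moment; what a row does not reach only later rows make up. Full scale, the value 1, is 20 cm for a shift and 1.5 rad for a turn. A row lasts 1/8 s, in which the tool goes at most 62.5 mm and 10.7 degrees, less where a joint would pass 70% of its speed; a pose out of reach is approached as far as the arm can. A call with a number of a shift or a turn outside -1 to 1 is refused whole. A call with a gripper value outside its range is refused whole. The fingers move at their own pace and stop on an object; the grip force is fixed at half the most. Time passes only in rows, so rows that repeat a pose let the fingers close. It gives the time, the measured TCP pose, the force, the opening and the grip force at its end, in the units of the state.
- ctrl.get_obs(): the state, without advancing time (a new reading comes with each control period).
- ctrl.get_image(name): name is "scene" or "top" or "wrist"; returns (picture, depth): 480x640x3 uint8, red, green, blue; 480x640 float32, mm along the optical axis (not along the pixel's ray), 0 where there is no reading.
- ctrl.camera_info(name): a dict with "intrinsics" (3x3 intrinsics, pixels), "R" (3x3) and "t" (3): a world point X has camera coordinates R X + t. Camera axes: x right, y down, z forward; pixel columns grow to the right and rows downward; lengths in mm; the calibration is good to about 2 mm. A picture is of the moment at which its call begins: read the wrist's pose just before it. camera_info takes no time and is no camera call; for the wrist camera it gives the pose at the moment of the call.
- ctrl.close_job(): hands the job in; it is judged then, once.
The state is a dict: "t": time; "qpos": joint angles; "qvel": joint speeds; "joint_torque": joint torques, N m; "ee_pos": TCP position; "orientation": TCP orientation; "ft_force": force on the tool from outside, world axes, zero at the start; "moment": the same for the moment, N m; "width": finger opening in mm; "grasp_force": force on a finger pad.
Only numpy, scipy, OpenCV 4.12 (cv2) and the standard library are available. Lean on these libraries where they do the work, as an engineer would, in place of code of your own. Each camera call takes 0.05 s, during which the arm holds its last target. There are 200 camera calls.

## Working session

There is one attempt and no reset: what is moved stays moved. The work goes in short steps, Python scripts to look and compute and a tool call to move; the robot and the scene stay as the last step left them, time stands still between calls to the robot, and variables do not carry over. Pictures are saved under pics/ and viewed, at most 13 in all, crops included, and the job is handed in when it is done.

Besides the shell and the picture viewer there is one more tool, called after "Emit:" as a command line: name --pt "numbers of a row" for each row, then --argument value for the rest. servo_tool: Moves the arm, as the interface text tells. Its arguments: {"type":"object","properties":{"rows":{"type":"array","items":{"type":"array","items":{"type":"number"}}}},"required":["rows"]}

```bash
mkdir -p pics
cat > h.py <<'E'
import numpy as np, cv2
from workcell import ctrl
def grab(n):
    ci=ctrl.camera_info(n); im,d=ctrl.get_image(n)
    K=np.array(ci["intrinsics"]);R=np.array(ci["R"]);t=np.array(ci["t"])
    v,u=np.mgrid[0:480,0:640]
    P=np.stack([(u-K[0,2])/K[0,0]*d,(v-K[1,2])/K[1,1]*d,d],-1)
    W=(P-t)@R   # R^T (P-t)
    W[d==0]=np.nan
    return im,d,W
def save(n,im,s=1): cv2.imwrite("pics/"+n,cv2.resize(im[...,::-1],None,fx=s,fy=s,interpolation=cv2.INTER_CUBIC))
E
python3 - <<'E'
from h import *
for n in("scene","top"):
    im,d,W=grab(n); save(n+"0.png",im); np.savez("/tmp/"+n,im=im,W=W)
o=ctrl.get_obs(); print(o)
E
```

```text
{'t': 0.1, 'qpos': array([ 1.20800635e+00,  4.23737533e-01,  1.63061590e+00,  2.88626576e-06,
        1.08859546e+00, -1.89942070e-02]), 'qvel': array([-0.00021077, -0.00072693, -0.00234664, -0.00011543,  0.00136207,
       -0.0015928 ]), 'joint_torque': array([ 5.18646684e-04, -5.45612848e+01, -2.74324518e+01,  6.46078144e-02,
        1.88380742e-02,  2.34503165e-05]), 'ee_pos': array([210.44541954, 587.93425326, 197.69532568]), 'orientation': array([-5.37335007e-01, -3.09503451e+00,  2.09074382e-03]), 'ft_force': array([ 0.31867866, -0.29929985, -0.8485347 ]), 'moment': array([ 0.0001166 , -0.01795705, -0.03716589]), 'grasp_force': 0.0, 'width': 87.89066891343441}
```

View pics/scene0.png

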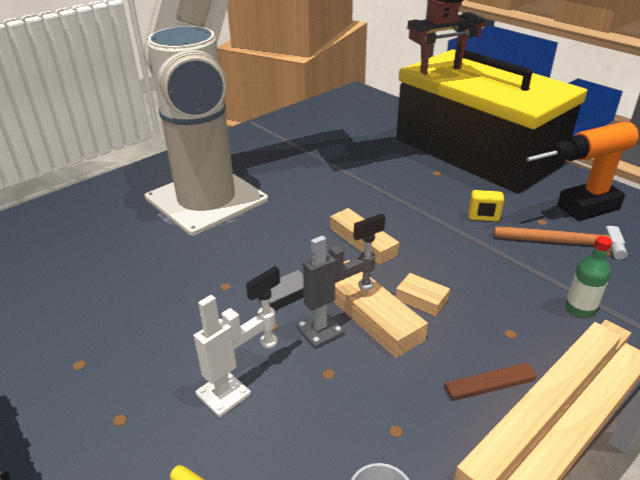

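View pics/top0.png

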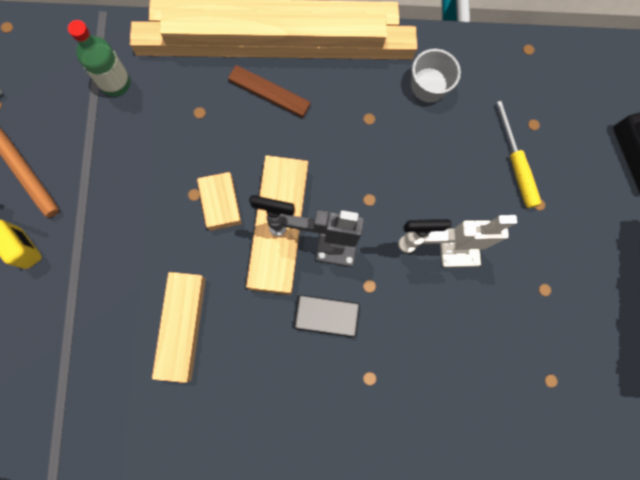

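The top view shows the dark clamp with its bar at (348,217), thumb block at about (320,220) and wing at (272,205), with the board under it at (278,225). The look-alikes are the white clamp at (460,235), the smaller board at (180,327), the offcut at (218,200) and the stacked planks at (275,35). I choose the dark clamp; the board is the larger one, under its pad.

Run:
```python
from h import *
z=np.load("/tmp/top.npz");im,W=z["im"],z["W"]
np.set_printoptions(precision=1,suppress=True)
for n,(u,v) in dict(bar=(348,217),thumb=(320,220),arm=(297,223),wingL=(256,203),wing=(272,205),wingR=(290,209),board=(270,275),boardtop=(285,170),base=(337,255),case=(327,316),off=(218,200),jaw=(345,232)).items(): print(n,W[v,u])
c=im[180:280,225:375]; save("crop.png",c,5)
# heights map
print(W[190:262:4,244:372:6,2].round(0).astype(int))
```

```text
bar [515.1 -93.9 207.1]
thumb [518.7 -59.1 172.5]
arm [524.5 -27.8 126.9]
wingL [531.3  25.3 203.5]
wing [528.6   4.5 205.9]
wingR [524.  -18.8 205.7]
board [459.   13.3  43.3]
boardtop [634.   -5.2  42.2]
base [499.  -94.8  12.5]
case [397.3 -78.8  25.4]
off [583.2 103.7  29.5]
jaw [505.4 -94.3 161.3]
[[                  -1                    2                    1
                    41                   45                   43
                    42                   45                   43
                    43 -9223372036854775808                    0
                     1                   -1                    3
                    -1                    3                    1
                    -2                    0                    6
                     3]
 [                  -3                    0                   -1
                    44                   43                   45
                    41                   41                   44
                    42                   -1                    0
                     4                    3              
[... 7186 characters left out ...]
    15
                    12                   12                   13
                    11                    0                    2
                     3]
 [                  -1                    0                   42
                    43                   44                   45
                    47                   42                   44
                     1                    2                    1
                    11                   16                   11
                    13                   14                   13
                    12                    1                    1
                     0]]<stdin>:7: RuntimeWarning: invalid value encountered in cast
```

View pics/crop.png

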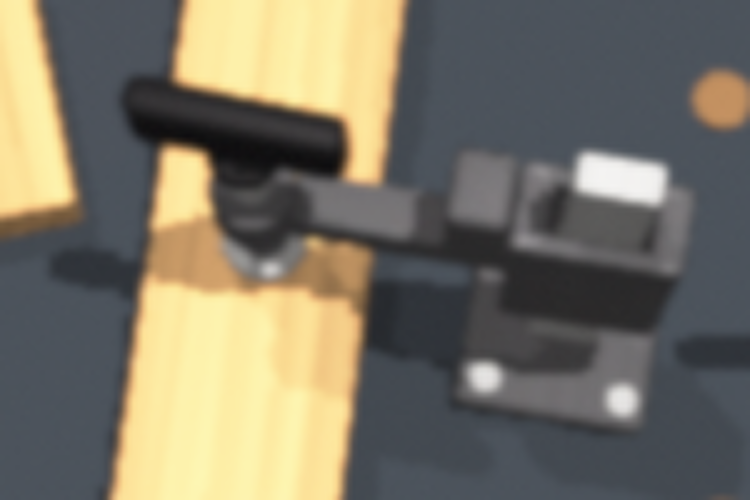

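The crop confirms it: the dark clamp's thumb block top is at crop (485,185), the bar top at (620,180) and the wing runs from (135,95) to (340,150). Next I'll measure their centroids.

```bash
cat > m.py <<'E'
from h import *
np.set_printoptions(precision=1,suppress=True)
def rect(W,zlo,zhi,x,y):
    m=(W[...,2]>zlo)&(W[...,2]<zhi)&(W[...,0]>x[0])&(W[...,0]<x[1])&(W[...,1]>y[0])&(W[...,1]<y[1])
    P=W[m]; r=cv2.minAreaRect(P[:,:2].astype(np.float32)); return m.sum(),np.array(r[0]),np.array(r[1]),r[2],np.median(P[:,2]),P.mean(0)
if __name__=="__main__":
    W=np.load("/tmp/top.npz")["W"]
    for n,a in dict(bar=(201,212,(495,540),(-115,-70)),thumb=(168,178,(500,540),(-78,-42)),wing=(201,210,(490,570),(-40,60)),base=(9,18,(440,530),(-150,-60)),jaw=(157,168,(490,540),(-130,-60)),board=(38,49,(400,690),(-50,70))).items(): print(n,*rect(W,*a))
    R=cv2.Rodrigues(ctrl.get_obs()["orientation"])[0]; print(R.round(3))
E
python3 m.py
```

```text
bar 144 [517.4 -95. ] [22.  10.5] 80.88126373291016 206.53565239603643 [516.9 -94.9 206.4]
thumb 207 [522.2 -60.7] [17.7 21.5] 82.0926513671875 173.1840727805222 [521.5 -60.6 173. ]
wing 413 [532.   5.] [59.6 12.5] 79.1739730834961 205.8329949387509 [531.5   4.8 205.6]
base 726 [505.1 -93.4] [63.8 40.9] 80.89837646484375 12.669989114179252 [501.6 -91.9  12.7]
jaw 436 [517.8 -90.4] [56.9 26.5] 82.1821060180664 162.79732312575084 [514.4 -92.7 162.7]
board 4703 [545.2   3.9] [ 70.3 220.3] 84.19973754882812 43.44305371572893 [538.9   4.5  43.4]
[[-0.9  0.3 -0. ]
 [ 0.3  0.9 -0. ]
 [ 0.  -0.  -1. ]]
```

Emit:
servo_tool --pt "0 0 0.117 0 0 -0.25 0" --pt "0 0 0.234 -0.25 -0.25 -0.25 0" --pt "0 0 0.35 -0.5 -0.5 -0.25 0" --pt "0 0 0.47 -0.75 -0.75 -0.25 0" --pt "0 0 0.584 -0.85 -0.85 -0.25 0" --pt "0 0 0.7 -0.85 -0.85 -0.25 0" --pt "0 0 0.82 -0.85 -0.85 -0.25 0" --pt "0 0 0.934 -0.85 -0.85 -0.25 0"

```text
t: 1.1
ee_pos: [313.4, 370.6, 248.2]
orientation: [2.412, 2.012, -0.001]
ft_force: [1.0, -0.2, -0.5]
width: 11.2
grasp_force: 0.0
```

```bash
cat > go.py <<'E'
# usage: go.py x y z yang_deg : prints fractions to target (tool down, tool y at angle)
import sys; from h import *
o=ctrl.get_obs(); R=cv2.Rodrigues(o["orientation"])[0]
X=np.array(list(map(float,sys.argv[1:4]))); a=np.radians(float(sys.argv[4]))
y=np.array([np.cos(a),np.sin(a),0]); z=np.array([0,0,-1.]); T=np.stack([np.cross(y,z),y,z],1)
rv=cv2.Rodrigues(R.T@T)[0].ravel()
print("t",o["t"],"pos",o["ee_pos"].round(2),"q",o["qpos"].round(2),"F",o["ft_force"].round(2),"M",o["moment"].round(3))
print("turn",(rv/1.5).round(4),"shift",(R.T@(X-o["ee_pos"])/200).round(4))
E
python3 go.py 522 -60.7 235 -10
```

```text
t 1.1 pos [313.39 370.62 248.18] q [ 0.84  0.15  1.88 -0.    1.11  1.02] F [ 1.05 -0.23 -0.5 ] M [-0.057  0.015  0.033]
turn [-0.0002  0.0003 -0.0039] shift [-1.9345  1.413   0.0664]
```

Emit:
servo_tool --pt "0 0 0 -0.24 0.18 0 0" --pt "0 0 0 -0.48 0.36 0 0" --pt "0 0 0 -0.72 0.53 0 0" --pt "0 0 0 -0.96 0.7 0 0" --pt "0 0 0 -0.96 0.7 0 0" --pt "0 0 0 -0.96 0.7 0 0"

```text
t: 1.85
ee_pos: [417.8, 157.7, 248.2]
orientation: [-2.407, -2.018, 0.001]
ft_force: [0.0, -0.1, 0.3]
width: 0.5
grasp_force: 0.0
```

Emit:
servo_tool --pt "0 0 0 -0.24 0.18 0 0" --pt "0 0 0 -0.48 0.36 0 0" --pt "0 0 0 -0.72 0.54 0 0" --pt "0 0 0 -0.97 0.71 0 0" --pt "0 0 0 -0.97 0.71 0 0" --pt "0 0 0 -0.97 0.71 0 0"

```text
t: 2.6
ee_pos: [523.8, -56.2, 247.9]
orientation: [-2.404, -2.021, 0.001]
ft_force: [-0.4, 0.8, 0.5]
width: 0.4
grasp_force: 0.0
```

```bash
python3 go.py 522 -60.7 185 -10
```

```text
t 2.6 pos [523.79 -56.21 247.89] q [-0.13  0.22  1.8   0.    1.12  0.04] F [-0.35  0.77  0.5 ] M [-0.104  0.087 -0.028]
turn [-0.001  -0.0003  0.0013] shift [-0.0238 -0.0045  0.3145]
```

Emit:
servo_tool --pt "0 0 0 -0.024 -0.005 0 0" --pt "0 0 0 -0.024 -0.005 0.15 0" --pt "0 0 0 -0.024 -0.005 0.3 0" --pt "0 0 0 -0.024 -0.005 0.3 0"

```text
t: 3.1
ee_pos: [520.5, -61.1, 186.8]
orientation: [-2.402, -2.02, 0.005]
ft_force: [-0.5, 0.2, 0.7]
width: 0.4
grasp_force: 0.0
```

```bash
python3 go.py 522 -60.7 175 -10
python3 - <<'E'
from h import *
im,d,W=grab("wrist"); save("w1.png",im); np.savez("/tmp/w1",W=W)
E
```

```text
t 3.1 pos [520.47 -61.09 186.8 ] q [-0.14  0.29  1.86  0.    0.99  0.03] F [-0.51  0.19  0.66] M [-0.066  0.06  -0.023]
turn [-0.003   0.0001  0.0016] shift [0.0032 0.0075 0.0589]
```

View pics/w1.png

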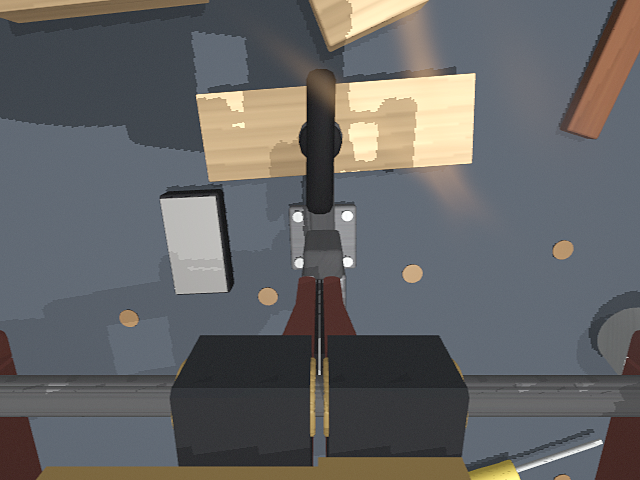

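The wrist view shows the closed fingertips at (320,275) over the thumb block, with the wing at (320,140) in line with them. The alignment is good, so I'll descend.

Emit:
servo_tool --pt "0 0 0 0.003 0.006 0.03 0" --pt "0 0 0 0.003 0.006 0.055 0" --pt "0 0 0 0.003 0.006 0.065 0" --pt "0 0 0 0.003 0.006 0.075 0" --pt "0 0 0 0.003 0.006 0.08 0" --pt "0 0 0 0.003 0.006 0.08 0"

```text
t: 3.9
ee_pos: [523.8, -62.2, 172.4]
orientation: [-2.406, -2.02, 0.0]
ft_force: [-0.4, 0.0, 0.0]
width: 0.3
grasp_force: 0.0
```

Emit:
servo_tool --pt "0 0 0 0 0 0.004 0" --pt "0 0 0 0 0 0.008 0" --pt "0 0 0 0 0 0.012 0" --pt "0 0 0 0 0 0.016 0" --pt "0 0 0 0 0 0.02 0"

```text
t: 4.53
ee_pos: [523.8, -62.1, 168.3]
orientation: [2.406, 2.02, -0.0]
ft_force: [0.2, -0.3, -0.4]
width: 0.7
grasp_force: 0.0
```

Emit:
servo_tool --pt "0 0 0 0 0 0.004 0" --pt "0 0 0 0 0 0.008 0" --pt "0 0 0 0 0 0.012 0" --pt "0 0 0 0 0 0.016 0" --pt "0 0 0 0 0 0.02 0"

```text
t: 5.15
ee_pos: [523.8, -62.1, 164.3]
orientation: [-2.406, -2.02, 0.0]
ft_force: [-0.1, 0.8, -0.4]
width: 0.5
grasp_force: 0.0
```

Run:
```python
from h import *
o=ctrl.get_obs(); print(o["ee_pos"],o["ft_force"])
im,d,W=grab("scene"); t,_,_=grab("top")
a=cv2.resize(im[180:340,270:430],(400,400),interpolation=cv2.INTER_CUBIC); b=cv2.resize(t[160:280,240:360],(400,400),interpolation=cv2.INTER_CUBIC)
save("s2.png",np.hstack([a,b]))
```

```text
[523.75015314 -62.07869521 164.31955899] [-0.14362764  0.80698844 -0.36285426]
```

View pics/s2.png

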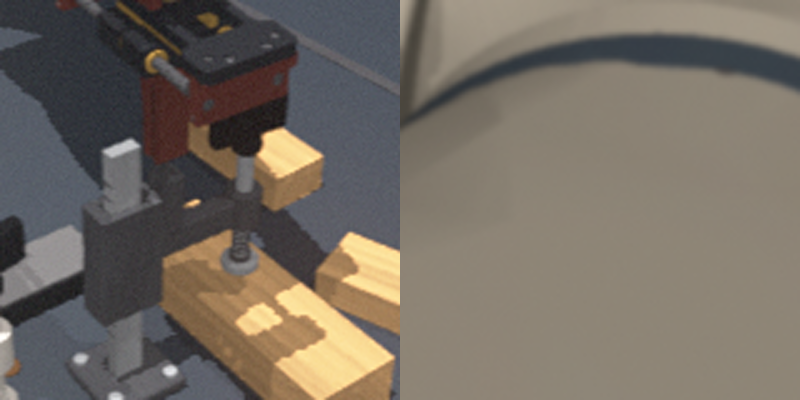

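Run:
```python
from h import *
np.set_printoptions(precision=0,suppress=True)
W=np.load("/tmp/w1.npz")["W"]
for u,v in [(320,140),(320,220),(322,240),(322,255),(322,265),(322,272),(310,290),(330,300),(342,290),(345,275)]: print("w",u,v,W[v,u])
im,d,S=grab("scene")
for v in range(236,262,3): print(v,[tuple(S[v,u].round(0).astype(int)) if S[v,u,2]==S[v,u,2] else None for u in range(326,348,4)])
S0=np.load("/tmp/scene.npz")["W"]
for v in range(236,262,3): print("0",v,[tuple(S0[v,u].round(0).astype(int)) if S0[v,u,2]==S0[v,u,2] else None for u in range(326,348,4)])
```

```text
w 320 140 [532.   7. 206.]
w 320 220 [523. -47. 128.]
w 322 240 [523. -52. 153.]
w 322 255 [523. -54. 173.]
w 322 265 [522. -60. 173.]
w 322 272 [521. -64. 173.]
w 310 290 [518. -50. 225.]
w 330 300 [526. -51. 234.]
w 342 290 [530. -81. 163.]
w 345 275 [533. -73. 161.]
236 [(np.int64(312), np.int64(107), np.int64(4)), (np.int64(519), np.int64(-71), np.int64(202)), (np.int64(530), np.int64(-72), np.int64(208)), (np.int64(531), np.int64(-65), np.int64(205)), (np.int64(533), np.int64(-58), np.int64(203)), (np.int64(352), np.int64(130), np.int64(13))]
239 [(np.int64(524), np.int64(-84), np.int64(205)), (np.int64(520), np.int64(-72), np.int64(197)), (np.int64(530), np.int64(-73), np.int64(203)), (np.int64(531), np.int64(-65), np.int64(199)), (np.int64(533), np.int64(-58), np.int64(197)), (np.int64(348), np.int64(134), np.int64(1))]
242 [(np.int64(524), np.int64(-84), np.int64(199)), (np.int64(331), np.int64(101), np.int64(1)), (np.int64(531), np.int64(-73), np.int64(197)), (np.int64(531), np.int64(-64), np.int64(193)), (np.int64(532), np.int64(-57), np.int64(190)), (np.int64(356), np.int6
[... 3581 characters left out ...]
(532), np.int64(-65), np.int64(169)), (np.int64(535), np.int64(-59), np.int64(168)), (np.int64(386), np.int64(97), np.int64(1))]
0 257 [(np.int64(524), np.int64(-84), np.int64(169)), (np.int64(523), np.int64(-75), np.int64(164)), (np.int64(527), np.int64(-69), np.int64(163)), (np.int64(532), np.int64(-66), np.int64(164)), (np.int64(532), np.int64(-56), np.int64(159)), (np.int64(392), np.int64(91), np.int64(0))]
0 260 [(np.int64(523), np.int64(-84), np.int64(162)), (np.int64(527), np.int64(-78), np.int64(161)), (np.int64(533), np.int64(-75), np.int64(163)), (np.int64(531), np.int64(-64), np.int64(156)), (np.int64(533), np.int64(-57), np.int64(154)), (np.int64(399), np.int64(84), np.int64(0))]
```

The finger tips really end near z=188 while the TCP reads 164, so they are still about 15 mm above the thumb top at 173. I'll keep descending slowly, guarded by force.

Emit:
servo_tool --pt "0 0 0 0 0 0.01 0" --pt "0 0 0 0 0 0.02 0" --pt "0 0 0 0 0 0.03 0" --pt "0 0 0 0 0 0.035 0" --pt "0 0 0 0 0 0.04 0"

```text
t: 5.92
ee_pos: [523.8, -62.1, 156.3]
orientation: [2.406, 2.02, -0.0]
ft_force: [-0.0, 0.5, -0.5]
width: 0.2
grasp_force: 0.0
```

Emit:
servo_tool --pt "0 0 0 0 0 0.003 0" --pt "0 0 0 0 0 0.006 0" --pt "0 0 0 0 0 0.009 0" --pt "0 0 0 0 0 0.012 0" --pt "0 0 0 0 0 0.015 0"

```text
t: 6.55
ee_pos: [523.8, -62.1, 153.4]
orientation: [2.406, 2.02, 0.0]
ft_force: [-0.2, -0.8, -0.6]
width: 0.8
grasp_force: 0.0
```

Emit:
servo_tool --pt "0 0 0 0 0 0.003 0" --pt "0 0 0 0 0 0.006 0" --pt "0 0 0 0 0 0.009 0" --pt "0 0 0 0 0 0.012 0" --pt "0 0 0 0 0 0.015 0"

```text
t: 7.18
ee_pos: [523.8, -62.1, 150.3]
orientation: [-2.406, -2.02, 0.0]
ft_force: [-0.7, -0.0, -0.7]
width: 0.4
grasp_force: 0.0
```

Run:
```python
from h import *
np.set_printoptions(precision=0,suppress=True,linewidth=200)
im,d,S=grab("scene")
for v in range(240,264,2): print(v,[tuple(S[v,u].round().astype(int).tolist()) if S[v,u,2]==S[v,u,2] else None for u in range(332,346,3)])
a=cv2.resize(im[180:340,270:430],(600,600),interpolation=cv2.INTER_CUBIC); save("s3.png",a)
o=ctrl.get_obs();print(o["qpos"],o["ee_pos"])
```

```text
240 [(527, -73, 199), (531, -71, 200), (532, -65, 198), (534, -60, 196), (534, -54, 194)]
242 [(525, -72, 194), (531, -71, 196), (531, -65, 194), (532, -59, 191), (532, -52, 188)]
244 [(526, -73, 191), (531, -71, 192), (532, -66, 190), (533, -60, 188), (534, -53, 185)]
246 [(524, -71, 185), (529, -69, 186), (529, -63, 183), (533, -59, 183), (533, -53, 180)]
248 [(528, -75, 184), (532, -72, 186), (531, -64, 181), (532, -58, 178), (533, -53, 176)]
250 [(527, -74, 180), (530, -71, 180), (531, -64, 177), (532, -59, 174), (370, 106, -2)]
252 [(522, -69, 170), (527, -68, 172), (531, -64, 173), (531, -57, 169), (533, -53, 168)]
254 [(519, -66, 163), (529, -69, 170), (532, -65, 170), (533, -60, 167), (534, -53, 165)]
256 [(522, -69, 162), (528, -68, 164), (532, -65, 166), (534, -60, 164), (385, 92, -2)]
258 [(528, -75, 164), (531, -71, 163), (531, -65, 161), (532, -59, 158), (392, 85, 0)]
260 [(531, -78, 164), (533, -73, 162), (533, -66, 158), (533, -60, 155), (396, 82, -1)]
262 [(533, -80, 162), (531, -71, 156), (530, -63, 151), (532, -58, 149), (440, 38, 43)]
[-0.  0.  2.  0.  1.  0.] [524. -62. 150.]
```

View pics/s3.png

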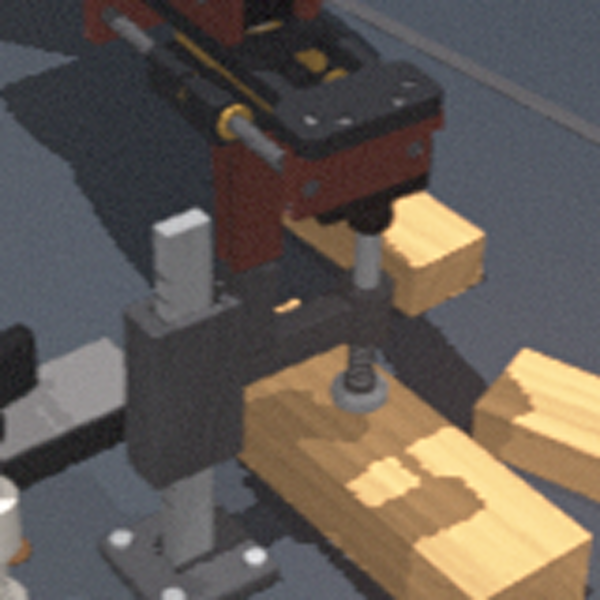

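The fingers now just meet the thumb block at (258,265), with the tip at z≈174.

Emit:
servo_tool --pt "0 0 0 0 0 0.0025 0" --pt "0 0 0 0 0 0.005 0" --pt "0 0 0 0 0 0.0075 0" --pt "0 0 0 0 0 0.01 0"

```text
t: 7.72
ee_pos: [523.9, -62.1, 148.5]
orientation: [2.406, 2.02, 0.0]
ft_force: [0.1, 0.2, 0.7]
width: 0.5
grasp_force: 0.9
```

Emit:
servo_tool --pt "0 0 0 0 0 0.0025 0" --pt "0 0 0 0 0 0.005 0" --pt "0 0 0 0 0 0.0075 0" --pt "0 0 0 0 0 0.01 0"

```text
t: 8.22
ee_pos: [523.8, -62.1, 146.4]
orientation: [2.406, 2.02, 0.0]
ft_force: [0.5, -0.3, 1.3]
width: 0.4
grasp_force: 0.8
```

Emit:
servo_tool --pt "0 0 0 0 0 0.0025 0" --pt "0 0 0 0 0 0.005 0" --pt "0 0 0 0 0 0.0075 0" --pt "0 0 0 0 0 0.01 0"

```text
t: 8.72
ee_pos: [523.8, -62.1, 144.3]
orientation: [-2.406, -2.02, -0.0]
ft_force: [-0.3, 0.0, 1.1]
width: 0.6
grasp_force: 0.8
```

Emit:
servo_tool --pt "0 0 0 0 0 0.0025 0" --pt "0 0 0 0 0 0.005 0" --pt "0 0 0 0 0 0.0075 0" --pt "0 0 0 0 0 0.01 0"

```text
t: 9.22
ee_pos: [523.8, -62.1, 142.4]
orientation: [2.406, 2.02, 0.0]
ft_force: [-0.5, -0.0, 1.7]
width: 0.6
grasp_force: 0.8
```

Run:
```python
from h import *
im,d,S=grab("scene")
for v in range(246,266,2): print(v,[tuple(S[v,u].round().astype(int).tolist()) if S[v,u,2]==S[v,u,2] else None for u in range(332,346,3)])
# pad rim pixels and screw collar
for v in range(276,290,2): print(v,[tuple(S[v,u].round().astype(int).tolist()) if S[v,u,2]==S[v,u,2] else None for u in range(358,376,3)])
save("s4.png",im[180:340,270:430],3.75)
o=ctrl.get_obs();print(o["ft_force"],o["ee_pos"],o["grasp_force"])
```

```text
246 [(525, -72, 186), (530, -70, 187), (531, -65, 185), (533, -60, 184), (534, -54, 181)]
248 [(526, -73, 182), (530, -70, 183), (529, -63, 179), (533, -60, 180), (533, -53, 177)]
250 [(525, -72, 178), (530, -71, 180), (531, -65, 177), (531, -58, 173), (534, -53, 173)]
252 [(525, -72, 173), (532, -72, 177), (532, -65, 174), (531, -58, 169), (378, 98, 2)]
254 [(526, -73, 171), (530, -70, 171), (530, -63, 168), (532, -58, 166), (532, -51, 162)]
256 [(520, -68, 160), (528, -69, 165), (531, -64, 165), (533, -59, 163), (533, -53, 160)]
258 [(522, -69, 158), (530, -70, 163), (532, -65, 161), (533, -60, 159), (392, 85, 0)]
260 [(525, -72, 157), (529, -69, 157), (532, -65, 157), (535, -61, 157), (396, 82, -1)]
262 [(527, -74, 155), (530, -70, 155), (532, -65, 152), (532, -59, 150), (441, 37, 45)]
264 [(531, -78, 155), (533, -73, 153), (534, -67, 151), (534, -60, 147), (444, 35, 42)]
276 [(491, 26, 46), (492, 33, 43), (532, -1, 87), (537, 1, 88), (471, 82, 2), (474, 87, 0)]
278 [(493, 24, 44), (497, 28, 44), (532, -2, 82), (536, 3, 82), (510, 39, 45), (478, 83, 0)]
280 [(497, 20, 44), (500, 25, 42), (533, -2, 79), (537, 1, 79), (515, 34, 46), (517, 40, 44)]
282 [(501, 16, 43), (520, 4, 62), (535, -4, 76), (537, 2, 74), (532, 15, 63), (518, 39, 41)]
284 [(506, 11, 44), (524, 0, 62), (532, -1, 68), (537, 2, 69), (538, 9, 65), (524, 32, 44)]
286 [(521, -4, 58), (527, -3, 61), (534, -2, 65), (538, 1, 66), (538, 9, 61), (542, 12, 62)]
288 [(513, 4, 43), (533, -8, 63), (535, -3, 61), (538, 1, 61), (542, 5, 61), (544, 11, 59)]
[ 0.70409221 -0.27315257  0.58466644] [523.7620361  -62.11621814 142.28928857] 0.5990557844052091
```

View pics/s4.png

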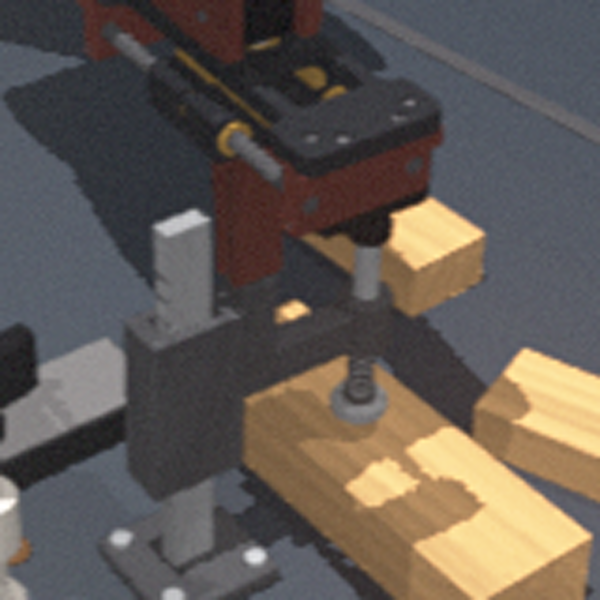

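Gripper and jaw move together: the collar top dropped from 163 to about 156, and the pad at (360,405) still stands above the board. Before going on I'll check the clearance between the gripper bracket and the wing.

Run:
```python
from h import *
im,d,S=grab("scene")
for v in range(206,256,3): print(v,[tuple(S[v,u].round().astype(int).tolist()) if S[v,u,2]==S[v,u,2] else None for u in range(345,390,6)])
```

```text
206 [(568, -86, 289), (550, -56, 267), (581, -75, 290), (586, -68, 290), (592, -61, 289), (599, -56, 290), (604, -49, 289), (319, 295, 2)]
209 [(575, -93, 290), (581, -86, 290), (585, -79, 289), (592, -73, 289), (599, -68, 290), (605, -63, 291), (610, -55, 290), (616, -49, 290)]
212 [(580, -98, 290), (586, -91, 290), (592, -86, 290), (597, -79, 289), (604, -73, 290), (608, -66, 289), (615, -60, 289), (614, -47, 283)]
215 [(585, -103, 290), (592, -97, 290), (596, -90, 289), (603, -85, 290), (608, -77, 289), (611, -68, 286), (613, -58, 282), (613, -45, 277)]
218 [(587, -105, 286), (598, -103, 291), (603, -96, 290), (607, -88, 288), (609, -79, 285), (612, -69, 282), (613, -58, 277), (615, -47, 273)]
221 [(588, -105, 282), None, (606, -99, 288), (609, -90, 285), (611, -81, 282), (610, -66, 274), (606, -49, 265), (362, 249, 2)]
224 [(576, -93, 264), (600, -105, 283), (606, -99, 283), (607, -88, 278), (608, -77, 273), (604, -60, 263), (606, -49, 259), (369, 241, 1)]
227 [(580, -98, 264), (601, -106, 278), (605, -98, 276), (607, -88, 273), (604, -72, 264), (605, -61, 259), (607, -50, 254), 
[... 529 characters left out ...]
14, 164), (430, 155, 35), (437, 165, 34)]
242 [(536, -54, 190), (598, -102, 248), (532, -22, 172), (528, -3, 160), (540, -1, 166), (426, 141, 32), (436, 148, 34), (445, 157, 34)]
245 [(534, -52, 182), (370, 127, 1), (385, 130, 8), (407, 125, 22), (540, -1, 159), (435, 132, 34), (445, 139, 36), (452, 149, 35)]
248 [(535, -52, 177), (378, 119, 2), (385, 130, 0), (403, 130, 10), (536, 3, 149), (440, 126, 32), (450, 133, 34), (458, 143, 33)]
251 [(534, -51, 169), (386, 112, 1), (392, 124, -2), (404, 130, 2), (535, 5, 141), (442, 124, 27), (459, 124, 36), (461, 140, 28)]
254 [(384, 96, 1), (392, 106, 0), (400, 115, 0), (409, 125, -1), (536, 5, 135), (441, 127, 17), (456, 127, 25), (458, 144, 17)]
```

Clear: the bracket bottom is at z≈246, against a wing top of about 199. I'll continue, watching the force.

Emit:
servo_tool --pt "0 0 0 0 0 0.0025 0" --pt "0 0 0 0 0 0.005 0" --pt "0 0 0 0 0 0.0075 0" --pt "0 0 0 0 0 0.01 0" --pt "0 0 0 0 0 0.0125 0" --pt "0 0 0 0 0 0.015 0"

```text
t: 10.07
ee_pos: [523.8, -62.1, 139.3]
orientation: [-2.406, -2.02, 0.0]
ft_force: [0.8, 0.6, 0.9]
width: 0.4
grasp_force: 0.8
```

Emit:
servo_tool --pt "0 0 0 0 0 0.0025 0" --pt "0 0 0 0 0 0.005 0" --pt "0 0 0 0 0 0.0075 0" --pt "0 0 0 0 0 0.01 0"

```text
t: 10.58
ee_pos: [523.8, -62.1, 137.3]
orientation: [2.406, 2.02, 0.0]
ft_force: [0.2, 0.6, 1.4]
width: 0.7
grasp_force: 0.8
```

Emit:
servo_tool --pt "0 0 0 0 0 0.0025 0" --pt "0 0 0 0 0 0.005 0" --pt "0 0 0 0 0 0.0075 0"

```text
t: 10.95
ee_pos: [523.8, -62.1, 135.8]
orientation: [-2.406, -2.02, 0.0]
ft_force: [-0.6, -0.1, 2.2]
width: 0.8
grasp_force: 0.8
```

Emit:
servo_tool --pt "0 0 0 0 0 0.0025 0" --pt "0 0 0 0 0 0.005 0"

```text
t: 11.2
ee_pos: [523.8, -62.1, 134.8]
orientation: [2.406, 2.02, -0.0]
ft_force: [-0.4, 0.5, 1.7]
width: 0.4
grasp_force: 0.8
```

Emit:
servo_tool --pt "0 0 0 0 0 0.0025 0" --pt "0 0 0 0 0 0.005 0"

```text
t: 11.45
ee_pos: [523.8, -62.1, 133.9]
orientation: [2.406, 2.02, -0.0]
ft_force: [0.1, 0.3, 1.9]
width: 0.5
grasp_force: 0.8
```

Run:
```python
from h import *
o=ctrl.get_obs();print(o["ft_force"],o["ee_pos"],o["moment"],o["joint_torque"])
im,d,S=grab("scene")
for v in range(286,296,2): print(v,[tuple(S[v,u].round().astype(int).tolist()) if S[v,u,2]==S[v,u,2] else None for u in range(352,379,3)])
for v in range(256,268,2): print(v,[tuple(S[v,u].round().astype(int).tolist()) if S[v,u,2]==S[v,u,2] else None for u in range(326,346,3)])
```

```text
[0.07685573 0.28587359 1.92332206] [523.77900991 -62.09697367 133.85228501] [-0.05862636  0.06490659  0.00750563] [-1.12653282e-01 -4.55943596e+01 -2.19769084e+01  1.19151644e-02
  4.85609157e-02  3.35397217e-04]
286 [(500, 2, 41), (507, 3, 45), (508, 9, 42), (521, 3, 54), (533, -1, 63), (537, 2, 65), (531, 17, 52), (528, 28, 44), (531, 33, 43)]
288 [(505, -3, 42), (510, 0, 44), (512, 6, 41), (526, -1, 54), (534, -2, 60), (538, 2, 60), (539, 9, 57), (532, 24, 43), (536, 28, 43)]
290 [(510, -8, 43), (514, -5, 44), (521, -4, 48), (529, -4, 53), (536, -4, 58), (537, 3, 55), (540, 8, 54), (542, 13, 52), (538, 26, 42)]
292 [(513, -12, 43), (518, -8, 44), (520, -3, 42), (532, -7, 52), (535, -3, 52), (540, 0, 54), (543, 5, 52), (539, 17, 43), (544, 20, 43)]
294 [(519, -17, 45), (522, -12, 44), (526, -8, 44), (535, -10, 51), (539, -6, 51), (543, -3, 53), (543, 4, 48), (542, 14, 42), (546, 18, 42)]
256 [(523, -84, 170), (516, -71, 160), (526, -73, 167), (532, -71, 169), (531, -64, 164), (533, -60, 163), (534, -53, 160)]
258 [(522, -82, 165), (373, 60, 3), (526, -73, 163), (531, -71, 164), (531, -64, 160), (533, -59, 159), (392, 85, 0)]
260 [(522, -83, 161), (379, 55, 4), (520, -68, 152), (527, -67, 155), (531, -64, 156), (534, -60, 155), (397, 80, 1)]
262 [(523, -83, 157), (516, -70, 146), (520, -68, 147), (529, -69, 153), (532, -65, 153), (532, -58, 149), (440, 39, 43)]
264 [(523, -84, 153), (521, -75, 147), (524, -71, 148), (529, -69, 149), (533, -66, 150), (532, -59, 145), (444, 34, 43)]
266 [(523, -84, 150), (524, -78, 146), (527, -74, 146), (531, -71, 147), (531, -64, 143), (532, -58, 141), (452, 27, 46)]
```

Emit:
servo_tool --pt "0 0 0 0 0 0.0025 0" --pt "0 0 0 0 0 0.005 0"

```text
t: 11.75
ee_pos: [523.8, -62.1, 132.8]
orientation: [-2.406, -2.02, 0.0]
ft_force: [0.2, 0.2, 1.7]
width: 0.7
grasp_force: 0.8
```

Emit:
servo_tool --pt "0 0 0 0 0 0.0025 0" --pt "0 0 0 0 0 0.005 0"

```text
t: 12.0
ee_pos: [523.8, -62.1, 131.9]
orientation: [2.406, 2.02, -0.0]
ft_force: [-0.6, -0.8, 1.4]
width: 0.4
grasp_force: 0.9
```

Emit:
servo_tool --pt "0 0 0 0 0 0.0025 0" --pt "0 0 0 0 0 0.0025 0"

```text
t: 12.25
ee_pos: [523.8, -62.3, 131.4]
orientation: [2.406, 2.02, -0.0]
ft_force: [-0.8, -1.7, 2.7]
width: 0.6
grasp_force: 1.1
```

Emit:
servo_tool --pt "0 0 0 0 0 0.0025 0" --pt "0 0 0 0 0 0.0025 0"

```text
t: 12.5
ee_pos: [523.8, -62.5, 131.1]
orientation: [2.406, 2.02, -0.0]
ft_force: [-1.3, -4.4, 4.6]
width: 0.3
grasp_force: 2.4
```

Emit:
servo_tool --pt "0 0 0 0 0 0.0025 0" --pt "0 0 0 0 0 0.0025 0"

```text
t: 12.75
ee_pos: [524.0, -62.6, 130.8]
orientation: [2.405, 2.02, -0.0]
ft_force: [-1.5, -5.2, 7.1]
width: 0.6
grasp_force: 3.6
```

Run:
```python
from h import *
o=ctrl.get_obs();print(o["ft_force"],o["ee_pos"],o["moment"],o["joint_torque"])
```

```text
[-1.53458373 -5.211416    7.12073871] [523.95984302 -62.61180557 130.84821254] [-0.8526769   0.37022324  0.0207097 ] [ 2.42209040e+00 -4.28284729e+01 -2.08530897e+01  1.14500597e+00
 -3.67298769e-01 -1.73003802e-03]
```

Emit:
servo_tool --pt "0 0 0 -0.002 0 0.0025 0" --pt "0 0 0 -0.002 0 0.0025 0"

```text
t: 13.0
ee_pos: [523.9, -63.0, 130.3]
orientation: [2.405, 2.02, -0.0]
ft_force: [-1.3, -4.2, 6.7]
width: 0.3
grasp_force: 3.6
```

Emit:
servo_tool --pt "0 0 0 -0.001 0 0.0025 0" --pt "0 0 0 -0.001 0 0.0025 0"

```text
t: 13.25
ee_pos: [523.9, -63.3, 130.0]
orientation: [2.405, 2.02, -0.0]
ft_force: [-2.8, -3.5, 6.4]
width: 0.1
grasp_force: 3.3
```

Emit:
servo_tool --pt "0 0 0 -0.001 0 0.0025 0" --pt "0 0 0 -0.001 0 0.0025 0"

```text
t: 13.5
ee_pos: [523.9, -63.6, 129.6]
orientation: [2.405, 2.019, -0.0]
ft_force: [-2.5, -5.4, 9.9]
width: 0.5
grasp_force: 4.6
```

Emit:
servo_tool --pt "0 0 0 -0.001 0 0.0025 0" --pt "0 0 0 -0.001 0 0.0025 0"

```text
t: 13.75
ee_pos: [524.1, -63.7, 129.4]
orientation: [2.405, 2.019, 0.0]
ft_force: [-3.9, -5.0, 11.5]
width: 0.4
grasp_force: 6.1
```

Run:
```python
from h import *
o=ctrl.get_obs();print(o["ft_force"],o["ee_pos"],o["moment"],o["joint_torque"])
im,d,S=grab("scene"); save("s5.png",im[180:340,270:430],3.75)
```

```text
[-3.8793527  -4.99729558 11.45774434] [524.07956403 -63.68485377 129.40817773] [-8.67441039e-01  6.16730021e-01  3.26914812e-04] [ 2.57029004e+00 -4.05265868e+01 -2.00454551e+01  1.18185494e+00
 -7.34578483e-01  2.71296754e-03]
```

View pics/s5.png

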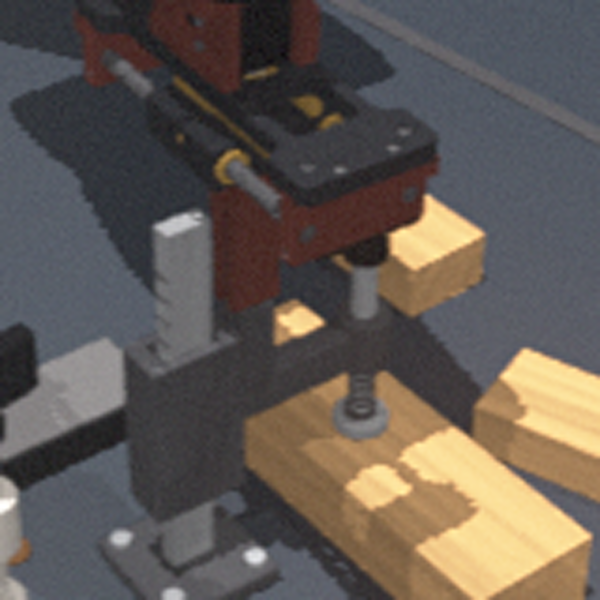

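The pad now bears on the board at (360,418), and the push is about 12 N. A little more.

Emit:
servo_tool --pt "0 0 0 -0.001 -0.001 0.0025 0" --pt "0 0 0 -0.001 -0.001 0.0025 0"

```text
t: 14.05
ee_pos: [524.2, -63.8, 129.3]
orientation: [2.405, 2.019, 0.001]
ft_force: [-4.1, -3.6, 16.0]
width: 0.5
grasp_force: 7.6
```

Emit:
servo_tool --pt "0 0 0 0 0 0.0015 0" --pt "0 0 0 0 0 0.0015 0"

```text
t: 14.3
ee_pos: [524.2, -63.8, 129.2]
orientation: [2.405, 2.019, 0.001]
ft_force: [-4.3, -4.3, 17.1]
width: 0.6
grasp_force: 8.7
```

The jaw has gripped at about 17 N with no further travel. Now I'll lift off straight up.

Emit:
servo_tool --pt "0 0 0 0 0 -0.02 0" --pt "0 0 0 0 0 -0.12 0" --pt "0 0 0 0 0 -0.3 0" --pt "0 0 0 0 0 -0.45 87" --pt "0 0 0 0 0 -0.45 87" --pt "0 0 0 0 0 -0.45 87" --pt "0 0 0 0 0 -0.45 87"

```text
t: 15.18
ee_pos: [522.4, -63.0, 216.1]
orientation: [-2.405, -2.019, 0.003]
ft_force: [-0.2, -0.2, 0.7]
width: 36.9
grasp_force: 0.0
```

```bash
python3 - <<'E'
from m import *
im,d,W=grab("wrist"); save("w6.png",im); np.savez("/tmp/w6",W=W)
for n,a in dict(wing=(180,195,(490,570),(-40,60)),thumb=(150,162,(500,545),(-78,-42)),bar=(201,212,(495,540),(-115,-70))).items():
    try: print(n,*rect(W,*a))
    except Exception as e: print(n,e)
E
python3 go.py 532 5 200 -10
```

```text
wing 2491 [531.7   2.3] [59.1 12. ] 79.49232482910156 187.5403725813373 [532.    3.8 187.3]
thumb 794 [521.9 -62. ] [17.5 21.4] 80.58545684814453 152.79067855155992 [522.2 -61.6 152.7]
bar 691 [517.1 -95. ] [22.7  9.6] 80.29550170898438 205.5918722109134 [517.3 -93.9 205.4]
t 15.225 pos [522.55 -63.05 216.26] q [-0.14  0.26  1.83  0.    1.06  0.03] F [ 0.53 -0.76 -0.44] M [-0.055  0.102 -0.018]
turn [-0.0016 -0.      0.0004] shift [ 0.3433 -0.0121  0.0813]
```

View pics/w6.png

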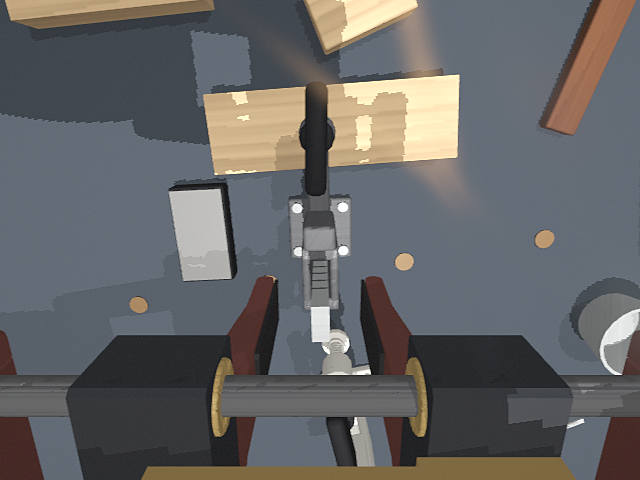

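The wrist view shows the wing running from (315,90) to (318,190) with the fingers opening symmetrically about it. The wing is measured at (532,3.5) with its top at 187.5. I'll move over it and down with the fingers open.

Emit:
servo_tool --pt "0 0 0.006 0.17 -0.011 0 87" --pt "0 0 0.006 0.336 -0.011 0 87" --pt "0 0 0.006 0.336 -0.011 0 87" --pt "0 0 0.006 0.336 -0.011 0.15 87" --pt "0 0 0.006 0.336 -0.011 0.3 87" --pt "0 0 0.006 0.336 -0.011 0.395 87" --pt "0 0 0.006 0.336 -0.011 0.395 87"

```text
t: 16.1
ee_pos: [531.2, 2.5, 136.9]
orientation: [-2.414, -2.007, 0.005]
ft_force: [-0.4, -0.4, 0.4]
width: 87.2
grasp_force: 0.0
```

```bash
python3 go.py 532 3.5 137 -10.5
python3 - <<'E'
from h import *
im,d,W=grab("scene"); w,_,_=grab("wrist")
a=cv2.resize(im[140:300,300:460],(480,480),interpolation=cv2.INTER_CUBIC)
save("s7.png",np.hstack([a[:,:360],cv2.resize(w,(440,330))[:,:][:330].copy().repeat(1,0) if 0 else cv2.copyMakeBorder(cv2.resize(w,(440,330)),0,150,0,0,cv2.BORDER_CONSTANT)]))
E
```

```text
t 16.1 pos [531.25   2.55 136.86] q [-0.02  0.37  1.88 -0.    0.89  0.17] F [-0.4  -0.41  0.45] M [-0.072  0.071 -0.044]
turn [-0.0027  0.0006 -0.0002] shift [ 0.0054  0.0028 -0.0007]
```

View pics/s7.png

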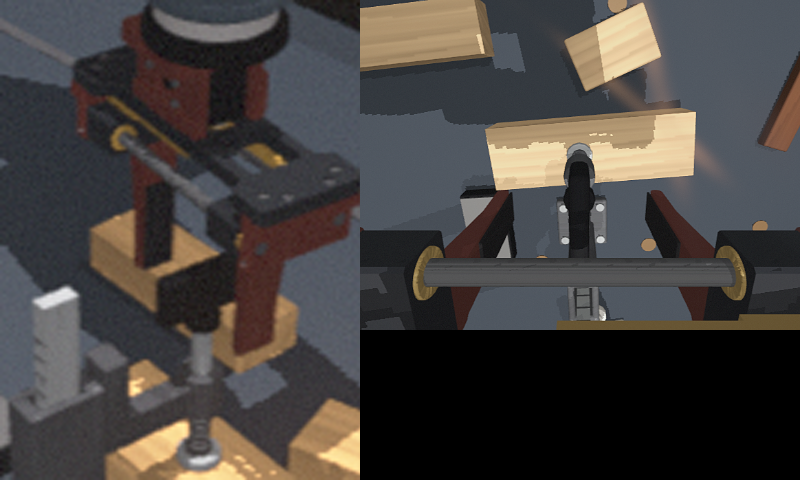

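Run:
```python
from h import *
im,d,S=grab("scene")
for v in range(236,270,3): print(v,[tuple(S[v,u].round().astype(int).tolist()) if S[v,u,2]==S[v,u,2] else None for u in range(354,398,5)])
```

```text
236 [(528, -26, 184), (533, -19, 184), (534, -8, 179), (537, 2, 175), (539, 12, 171), (542, 21, 169), (585, -16, 210), (585, -4, 204), (412, 218, 2)]
239 [(529, -26, 179), (532, -18, 176), (537, -11, 176), (538, 0, 171), (539, 12, 165), (540, 24, 159), (583, -14, 202), (587, -6, 200), (447, 175, 34)]
242 [(531, -27, 174), (533, -18, 171), (536, -9, 167), (538, 1, 164), (427, 136, 35), (576, -17, 193), (584, -13, 196), (585, -3, 191), (455, 167, 35)]
245 [(529, -26, 166), (532, -17, 163), (534, -7, 159), (536, 3, 155), (435, 128, 36), (575, -15, 186), (584, -13, 190), (584, -1, 184), (461, 160, 34)]
248 [(528, -24, 158), (389, 132, 1), (534, -6, 153), (539, 0, 152), (437, 127, 30), (576, -16, 181), (583, -12, 183), (584, -1, 178), (459, 163, 24)]
251 [(392, 114, 3), (396, 125, 0), (530, -2, 142), (536, 4, 142), (438, 126, 23), (576, -16, 175), (584, -13, 178), (585, -1, 172), (462, 161, 18)]
254 [(398, 109, 2), (404, 117, 1), (530, -1, 135), (536, 5, 135), (438, 127, 15), (576, -15, 168), None, (584, 0, 165), (461, 162, 9)]
257 [(404, 103, 0), (411, 110, 1), (529, 0, 127), (537, 4, 129), (440, 125, 9), (577, -15, 162), (458, 136, 14), (457, 152, 5), (460, 164, 0)]
260 [(412, 95, 1), (418, 104, 0), (530, -1, 122), (537, 4, 122), (440, 125, 2), (454, 124, 10), (458, 135, 6), (461, 148, 1), (466, 158, -1)]
263 [(417, 89, 0), (424, 98, -1), (530, 0, 114), (537, 4, 116), (541, 13, 114), (456, 124, 3), (461, 133, 2), (469, 139, 3), (474, 149, 0)]
266 [(460, 46, 40), (525, -8, 109), (535, -6, 114), (541, 0, 114), (544, 10, 111), (461, 118, 1), (467, 127, 0), (475, 132, 2), (478, 144, -3)]
269 [(526, -21, 110), (532, -15, 110), (535, -6, 107), (542, 0, 108), (545, 10, 104), (466, 113, -1), (473, 120, 0), (480, 127, 0), (487, 135, 0)]
```

The fingers straddle the wing with tips at z≈161, overlapping it by about 26 mm. Closing now.

Emit:
servo_tool --pt "0 0 0 0.005 0.003 0 87" --pt "0 0 0 0.005 0.003 0 0" --pt "0 0 0 0.005 0.003 0 0" --pt "0 0 0 0.005 0.003 0 0" --pt "0 0 0 0.005 0.003 0 0" --pt "0 0 0 0.005 0.003 0 0" --pt "0 0 0 0.005 0.003 0 0" --pt "0 0 0 0.005 0.003 0 0" --pt "0 0 0 0.005 0.003 0 0" --pt "0 0 0 0.005 0.003 0 0"

```text
t: 17.5
ee_pos: [533.1, 4.3, 138.5]
orientation: [-2.415, -2.008, 0.001]
ft_force: [-1.6, 0.6, 1.8]
width: 11.9
grasp_force: 30.0
```

```bash
python3 go.py 532 3.5 137 -10.5
```

```text
t 17.5 pos [533.14   4.28 138.53] q [-0.01  0.37  1.88  0.    0.89  0.17] F [-1.62  0.58  1.77] M [ 0.028  0.524 -0.055]
turn [-0.0007 -0.      0.    ] shift [-0.0049 -0.0049  0.0076]
```

Emit:
servo_tool --pt "0 0 0.05 0 0 0.001 0" --pt "0 0 0.1 0 0 0.002 0" --pt "0 0 0.15 0 0 0.003 0" --pt "0 0 0.2 0 0 0.004 0"

```text
t: 18.0
ee_pos: [533.6, 4.0, 138.3]
orientation: [2.689, 1.623, -0.0]
ft_force: [-2.0, -1.0, 6.3]
width: 11.8
grasp_force: 30.0
```

```bash
python3 go.py 532 3.5 137 -10.5
```

```text
t 18.0 pos [533.62   4.02 138.27] q [-0.01  0.37  1.88 -0.    0.89  0.47] F [-2.02 -0.97  6.26] M [-0.186  0.783  0.195]
turn [ 1.00e-04  3.00e-04 -2.01e-01] shift [-0.0061 -0.006   0.0064]
```

Since the screw bears on the board, it can't move down in the world, so I'm pressing on it slightly. I'll stop following it down and relieve that while turning.

Emit:
servo_tool --pt "0 0 0 0 0 -0.0045 0" --pt "0 0 0.05 0 0 -0.0045 0" --pt "0 0 0.1 0 0 -0.0045 0" --pt "0 0 0.15 0 0 -0.0045 0" --pt "0 0 0.2 0 0 -0.0045 0"

```text
t: 18.62
ee_pos: [533.4, 3.7, 138.3]
orientation: [2.901, 1.205, -0.001]
ft_force: [0.9, -3.4, -3.2]
width: 11.7
grasp_force: 30.0
```

```bash
python3 go.py 532 3.5 137 -10.5
```

```text
t 18.625 pos [533.42   3.7  138.27] q [-0.01  0.37  1.88 -0.    0.89  0.77] F [ 0.91 -3.38 -3.2 ] M [-0.381  0.263  0.271]
turn [-0.      0.0007 -0.4001] shift [-0.0057 -0.0043  0.0063]
```

Emit:
servo_tool --pt "0 0 0.05 0 0 0.0015 0" --pt "0 0 0.1 0 0 0.0015 0"

```text
t: 18.88
ee_pos: [533.6, 3.5, 138.2]
orientation: [2.982, 0.984, -0.001]
ft_force: [-0.3, -4.8, -0.9]
width: 11.8
grasp_force: 30.0
```

```bash
python3 go.py 532 3.5 137 -10.5
```

```text
t 18.875 pos [533.57   3.49 138.18] q [-0.02  0.37  1.88 -0.    0.89  0.92] F [-0.32 -4.84 -0.88] M [-0.502  0.446  0.2  ]
turn [ 3.000e-04  7.000e-04 -5.001e-01] shift [-0.0063 -0.0047  0.0059]
```

Emit:
servo_tool --pt "0 0 0.03 0 0 0 0" --pt "0 0 0.06 0 0 0 0"

```text
t: 19.12
ee_pos: [533.6, 3.3, 138.1]
orientation: [3.023, 0.85, -0.001]
ft_force: [0.9, -5.0, -2.0]
width: 11.5
grasp_force: 30.1
```

```bash
python3 go.py 532 3.5 137 -10.5
```

```text
t 19.125 pos [533.63   3.33 138.15] q [-0.02  0.37  1.88 -0.    0.89  1.01] F [ 0.87 -5.01 -1.96] M [-0.587  0.384  0.247]
turn [ 5.000e-04  8.000e-04 -5.594e-01] shift [-0.0065 -0.005   0.0057]
```

Emit:
servo_tool --pt "0 0 0.05 -0.0016 0.0026 0.001 0" --pt "0 0 0.09 -0.0016 0.0026 0.001 0" --pt "0 0 0.09 -0.0016 0.0026 0.001 0"

```text
t: 19.5
ee_pos: [533.7, 3.1, 138.1]
orientation: [3.074, 0.646, -0.0]
ft_force: [0.4, -5.2, -0.2]
width: 11.9
grasp_force: 30.0
```

```bash
python3 go.py 532 3.5 137 -10.5
```

```text
t 19.5 pos [533.66   3.07 138.06] q [-0.02  0.37  1.88 -0.    0.89  1.14] F [ 0.45 -5.2  -0.23] M [-0.412  0.387  0.115]
turn [ 3.000e-04  4.000e-04 -6.486e-01] shift [-0.0067 -0.0053  0.0053]
```

Emit:
servo_tool --pt "0 0 0 0 0 0 0"

```text
t: 19.62
ee_pos: [533.6, 3.1, 138.0]
orientation: [3.074, 0.647, -0.0]
ft_force: [0.3, -5.7, -1.4]
width: 11.7
grasp_force: 30.0
```

```bash
python3 go.py 532 3.5 137 -10.5
```

```text
t 19.625 pos [533.6    3.11 138.05] q [-0.02  0.37  1.88 -0.    0.89  1.14] F [ 0.32 -5.68 -1.43] M [-0.528  0.372  0.13 ]
turn [ 2.000e-04  4.000e-04 -6.486e-01] shift [-0.0065 -0.005   0.0052]
```

Emit:
servo_tool --pt "0 0 0 0 0 0 40" --pt "0 0 0 0 0 0 40" --pt "0 0 0 0 0 0 40" --pt "0 0 0 0 0 0 40" --pt "0 0 0 0 0 -0.1 40" --pt "0 0 0 0 0 -0.3 40" --pt "0 0 0 0 0 -0.5 40" --pt "0 0 0 0 0 -0.5 40"

```text
t: 20.62
ee_pos: [535.8, 3.7, 241.4]
orientation: [3.074, 0.644, 0.01]
ft_force: [-0.1, -0.3, 0.2]
width: 39.8
grasp_force: 0.0
```

```bash
python3 go.py 532 3.5 137 -10.5
python3 - <<'E'
from m import *
im,d,W=grab("wrist"); np.savez("/tmp/w8",W=W); save("w8.png",im)
for n,a in dict(wing=(180,195,(490,570),(-40,60)),thumb=(148,162,(500,545),(-78,-42)),board=(38,49,(400,690),(-50,70)),off=(25,35,(540,640),(70,150)),case=(18,30,(340,440),(-150,-20))).items():
    try: print(n,*rect(W,*a))
    except Exception as e: print(n,e)
E
```

```text
t 20.625 pos [535.77   3.66 241.43] q [-0.02  0.24  1.79  0.    1.11  1.14] F [-0.09 -0.34  0.18] M [-0.03   0.155 -0.039]
turn [ 0.0035 -0.0028 -0.6497] shift [-0.0207 -0.0082  0.522 ]
wing 1596 [532.    0.9] [59.  11.9] 23.368621826171875 187.03405450528925 [533.8   1.9 186.8]
thumb 511 [522.6 -63.2] [17.8 20.9] 81.93394470214844 153.45366621882485 [525.1 -63.4 153.1]
board 13687 [545.1   3.3] [ 70.1 220. ] 84.23126983642578 42.51000088718836 [559.2   4.6  42.5]
off 5204 [584.8 103. ] [85.1 55.3] 13.729702949523926 29.490382798377475 [586.5 103.2  29.5]
case 3308 [399.3 -79.1] [99.8 54.4] 83.2158203125 23.60568128200179 [399.8 -73.5  23.4]
```

View pics/w8.png

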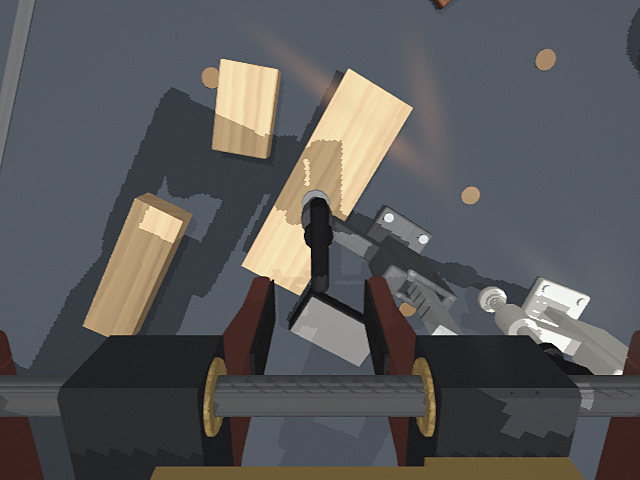

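The wing turned 0.98 rad (79.5° to 23.4°) and sits at (318,235). The board, offcut and case are where they were, and the gripper is clear above. Handing in.

```bash
python3 -c "
from workcell import ctrl; print(ctrl.close_job())"
```

```text
the job is handed in; nothing more can be done
None
```

The board is clamped and the job handed in at about 20.7 s: I pushed the jaw down with about 17 N until it gripped, turned the wing 0.98 rad clockwise (estimated 37–47 N at the pad, not measured directly), released it, and the offcut and bit case were not moved.

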